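# Find the hidden catch of the stall till

## Robot

A 7-joint arm with a two-finger parallel gripper is mounted at the origin on the work surface. World frame = base frame: x ahead of the robot, y to its left, z up, the work surface at z = 0. Lengths are in m, angles in rad, forces in N, time in s.
With the tool pointing down it reaches from about 0.425 to 0.875 m from the base axis. Payload 9.9 kg.
Tool frame: the origin (TCP) lies at the centre of the arm's flange, where the gripper is bolted on; the fingertips stand 173 mm ahead of it and the grasp point (between the pads) lies 155 mm ahead of it; z points along the fingers, y is the direction in which the jaws open and shut (so a half turn about z gives the same grasp; the last joint's range is limited). The gripper opens to 85 mm and grips with 20 to 120 N. Pads are 22 mm wide; open, the fingers measure 114 mm over their backs; the gripper's body (76 mm by 85 mm) begins 54 mm behind the grasp point. The pads swing forward as they close: fully open they stand 13 mm farther back than shut.
Start: joints at [-1.193, 0.576, 0.025, 1.437, -0.015, 1.129, -0.057], TCP at [0.301, 0.604, 0.405] pointing down, gripper open.
Joint ranges: [-2.76, 2.76], [-0.34, 2.15], [-1.52, 1.57], [0.19, 2.46], [-1.09, 4.23], [0.17, 1.99], [-2.82, 2.82]. Speed limits (rad/s): [2.22, 2.22, 3.01, 3.01, 3.14, 3.14, 3.14].

## Interface

Orientations are given as a unit quaternion [w, x, y, z].
In Python, from bench import read_state, snapshot, camera_info, ctrl gives the robot as it stands.
- The arm moves only by the tool move_arm, never from a script. Its argument "targets" is a list of rows, each an object of numbers: "dx", "dy", "dz": the shift along the world's x, y, z in mm; "wx", "wy", "wz": the turn, a rotation vector about the world's x, y, z in rad; "claw": the closure, from 0 (fully open) to 1 (shut). In form: [{"dx": .., "dy": .., "dz": .., "wx": .., "wy": .., "wz": .., "claw": ..}, ...]. A call has 1 to 12 rows; each row is the pose to reach, as a shift and turn from the pose measured when the call began; what a row does not reach only later rows make up. A row lasts 1/8 s, in which the tool goes at most 62.5 mm and 10.7 degrees, less where a joint would pass 70% of its speed; a pose out of reach is approached as far as the arm can. A call with a gripper value outside its range is refused whole. The fingers move at their own pace and stop on an object; the grip force is fixed at half the most. Time passes only in rows, so rows that repeat a pose let the fingers close. It gives the time, the measured TCP pose, the force and the opening at its end, in the units of the state.
- read_state(): the state, without advancing time (a new reading comes with each control period).
- snapshot(name): name is "scene" or "side" or "wrist"; returns the picture (480x640x3 uint8, blue, green, red); there is no depth.
- camera_info(name): a dict with "fx", "fy", "cx", "cy" (pixels), "distortion" ([k1, k2, p1, p2, k3] as OpenCV has them; the pictures are not rectified), "rvec" (rotation vector, rad) and "tvec" (3), from world to camera coordinates, as OpenCV has them; the wrist camera has in their place "mount" (4x4, takes a point from camera to tool coordinates, whose origin is the TCP and whose axes are the flange's). Camera axes: x right, y down, z forward; pixel columns grow to the right and rows downward; lengths in m; the calibration is good to about 2 mm. A picture is of the moment at which its call begins: read the wrist's pose just before it. camera_info takes no time and is no camera call.
- ctrl.hand_in(): hands the job in, once; it reports no verdict.
The state is a dict: "clock": time; "joint_positions": joint angles; "joint_velocities": joint speeds; "joint_efforts": joint torques, N m; "tcp_pos": TCP position; "tcp_rot": TCP orientation; "contact_force": force on the tool from outside, world axes, zero at the start; "ft_torque": the same for the moment, N m; "opening": opening from 0.0 (shut) to 1.0 (fully open).
Only numpy, scipy, OpenCV 4.12 (cv2) and the standard library are available. Lean on these libraries where they do the work, as an engineer would, in place of code of your own. Each camera call takes 0.05 s, during which the arm holds its last target. There are 200 camera calls.

## Task

Open the till's drawer with its hidden catch: feel across the six identical pads sunk in the till's flat top with the fingertips, without forcing them, until you find the one that gives, and press it down so that the drawer springs open. Then take the hand away and leave the drawer open, with the other goods on the till and the table left where they stand and nothing picked up.

Things in the scene. Friction and masses are not known exactly. Their poses are not given: they have to be found in the camera images.
- till: grey metal till, a flat box 280 mm deep (its x), 300 mm wide (its y) and 100 mm high, fixed to the table; origin at the centre of its underside, x pointing from the drawer's front towards its back, z up. The drawer's plain front, without a handle, is its -x face; turned up to 0.3 rad from facing the robot
- panel (a point): point on the till's flat top, 100 mm above the table, at the middle of the six pads (32.5 mm to the -x side of the till's centre); axes as the till's. The identical grey pads are 50 mm squares in 52 mm square openings, their faces 2 mm below the top, centred at x = -32.5 or +32.5 mm and y = -75, 0 or +75 mm from this point. Five are rigid, one is the catch
- catch (a joint): how far the catch pad is pressed, in m: 0 at rest, 0.006 fully down. It gives at about 2 to 3 N, is fully down at about 5 to 6 N and springs back when let go; at about 0.004 it frees the drawer. Which of the six pads it is differs from run to run and cannot be told by eye
- drawer (a joint): how far the till's drawer is out, in m: 0 shut and latched, 0.08 fully open; its spring drives it out towards the till's -x side in about half a second once the catch lets go, and keeps it out
- feeder: a white plastic feeder cup, 48 mm across, 36 mm high, loose, standing on the rear strip of the till's top; origin at the centre of its underside. Not to be moved
- stone: a terracotta-coloured pecking stone, a disc 44 mm across and 22 mm high, loose, lying on the rear strip of the till's top; origin at the centre of its underside. Not to be moved
- nest: a brown cork nest bowl, 120 mm across, 50 mm high, loose on the table; origin at the centre of its underside. Not to be moved
- carton: an open cardboard box, 160 x 120 x 80 mm, loose on the table; origin at the centre of its underside. Not to be moved
- drinker: a white bird drinker on a blue foot, 84 mm across, 118 mm high, loose on the table; origin at the centre of its underside. Not to be moved
- tray: a shallow green tray, 120 x 160 x 40 mm, loose on the table; origin at the centre of its underside. Not to be moved
- jar: a jar with an orange cap, 66 mm across, 90 mm high, loose on the table; origin at the centre of its underside. Not to be moved

How it is judged:
On the way:
1. the catch pad is pressed in by the fingers (value of joint catch above 0.003 m and contact force between the fingers and anything else above 0.5 N).
At the end, for the whole second after the job is handed in: The drawer is out by more than 60 mm and at rest, the catch pad is let go (pressed less than 2 mm), and the seven loose goods are within 20 mm of where they stood (value of joint drawer above 0.06 m and velocity of joint drawer below 0.02 m/s and value of joint catch below 0.002 m and distance of each of feeder, stone, nest, carton, drinker, tray, jar from where it was at the start of the episode below 0.02 m); the robot touches nothing.
It fails at once if one of the loose goods is shifted or lifted by more than 20 mm (distance of any of feeder, stone, nest, carton, drinker, tray, jar from where it was at the start of the episode above 0.02 m).
It fails at once if the fingers push on anything with more than 60 N (contact force between the fingers and anything else above 60 N).
It also fails if it takes over 58 s, if anything falls off the work surface, if the arm or the gripper's body presses on something with over 40 N, if the wrist force passes 120 N, or if a joint passes its speed limit or range.

## Working session

There is one attempt and no reset: what is moved stays moved. The work goes in short steps, Python scripts to look and compute and a tool call to move; the robot and the scene stay as the last step left them, time stands still between calls to the robot, and variables do not carry over. Pictures are saved under pics/ and viewed, about 8 in all and at most 12, crops included, and the job is handed in when it is done.

Besides the shell and the picture viewer there is one more tool, called after "Emit:" by a JSON object that holds its "fn" and its "kwargs". move_arm: Moves the arm, as the interface text tells. Its arguments: {"type":"object","properties":{"targets":{"type":"array","items":{"type":"object","properties":{"dx":{"type":"number"},"dy":{"type":"number"},"dz":{"type":"number"},"wx":{"type":"number"},"wy":{"type":"number"},"wz":{"type":"number"},"claw":{"type":"number"}}}}},"required":["targets"]}

```bash
mkdir -p pics
python3 - <<'E'
from bench import *
import cv2
for n in("scene","side"):
    cv2.imwrite(f"pics/{n}0.png",snapshot(n)); print(camera_info(n))
print(camera_info("wrist")); print(read_state())
E
```

```text
{'fx': 607.8028928129233, 'fy': 607.8028928129233, 'cx': 321.00098548135117, 'cy': 238.28076670566944, 'distortion': array([-0.02797006,  0.        ,  0.        ,  0.        ,  0.        ]), 'rvec': array([ 1.09410461,  2.26787615, -1.12060167]), 'tvec': array([ 0.33746885, -0.1756918 ,  1.83950955])}
{'fx': 450.17421573186687, 'fy': 450.17421573186687, 'cx': 322.6373954770808, 'cy': 235.54711422918098, 'distortion': array([0.01525257, 0.        , 0.        , 0.        , 0.        ]), 'rvec': array([ 2.09789815, -0.54306776,  0.29942266]), 'tvec': array([-0.43451155,  0.21138662,  0.79408533])}
{'fx': 346.85786764551017, 'fy': 346.85786764551017, 'cx': 309.5783311219261, 'cy': 240.8957138072026, 'distortion': array([-0.00937832,  0.        ,  0.        ,  0.        ,  0.        ]), 'mount': array([[-1.43884537e-03, -9.65305882e-01, -2.61117757e-01,
         6.62059551e-02],
       [ 9.99998964e-01, -1.40015299e-03, -3.34209205e-04,
        -5.35698983e-04],
       [-4.29906969e-05, -2.61117967e-01,  9.65306897e-01,
         3.06815101e-02],
       [ 0.00000000e+00,  0.00000000e+00,  0.00000000e+00,
         1.00000000e+00]])}
{'clock': 0.1, 'joint_positions': array([-1.19281187,  0.57643129,  0.02485908,  1.437829  , -0.01500256,
        1.12900744, -0.05650597]), 'joint_velocities': array([-3.20941837e-05, -2.25052908e-03,  1.48829586e-03, -3.04791377e-03,
       -1.06939827e-03,  3.32253636e-04,  8.62179152e-04]), 'joint_efforts': array([ 6.26426205e-03, -7.67304039e+01,  2.25822553e+00, -2.86604726e+01,
        1.59970211e-02,  8.63396097e-03,  7.55591805e-05]), 'tcp_pos': array([0.30066254, 0.60416945, 0.40393845]), 'tcp_rot': array([-1.31434592e-04,  2.28838546e-01,  9.73464105e-01, -7.33473839e-04]), 'contact_force': array([ 0.18962123, -0.13455342, -0.62573724]), 'ft_torque': array([-0.00576706,  0.00191228,  0.00341193]), 'opening': 1.0001409553296594}
```

View pics/scene0.png

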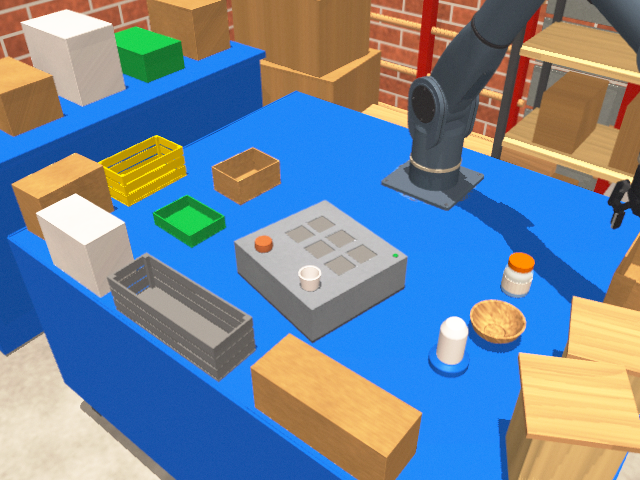

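View pics/side0.png

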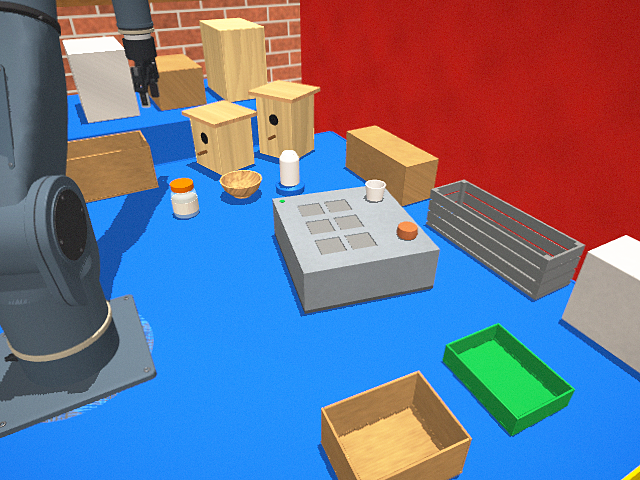

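The scene view has the till's top around (235–406, 201–310), with its pads at (283–365, 213–277). In the side view the pads are at (298–378, 202–255). The arm is clear. I'll crop both to read the corners.

Run:
```python
import cv2,numpy as np
a=cv2.imread("pics/scene0.png")[195:345,225:415]; b=cv2.imread("pics/side0.png")[180:320,265:445]
a=cv2.resize(a,None,fx=4,fy=4,interpolation=cv2.INTER_CUBIC);b=cv2.resize(b,None,fx=4,fy=4,interpolation=cv2.INTER_CUBIC)
cv2.imwrite("pics/a.png",a);cv2.imwrite("pics/b.png",b)
```

```text
(no output)
```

View pics/a.png

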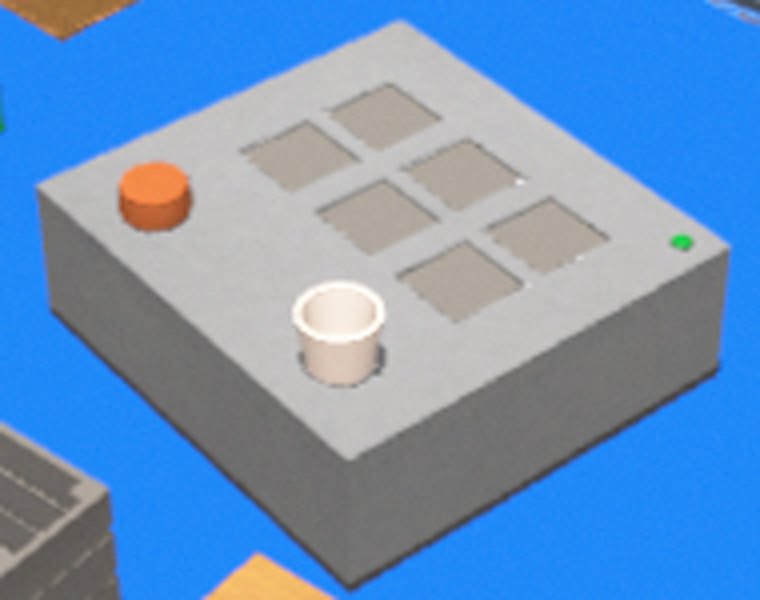

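View pics/b.png

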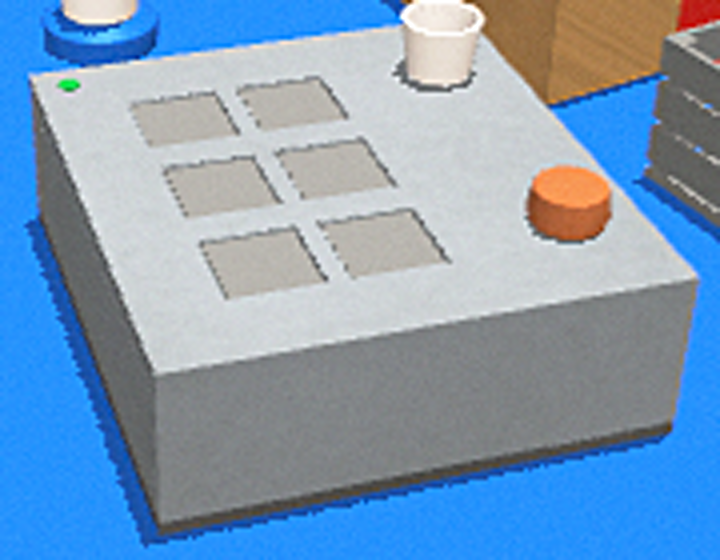

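```bash
cat > fit.py <<'E'
from bench import *
import cv2,numpy as np
from scipy.optimize import least_squares
A=np.array([-.14,-.15]);F=lambda x,y:[x,y,.1]
obs=[("scene",[(402,20),(729,246),(38,187),(348,460)],[F(-.14,-.15),F(-.14,.15),F(.14,-.15),F(.14,.15)],(225,195)),
("side",[(155,375),(697,277),(32,75)],[F(-.14,-.15),F(.14,-.15),F(-.14,.15)],(265,180))]
# pad opening centres (checks) scene: 
def R(p,P):
    c,s=np.cos(p[2]),np.sin(p[2]);P=np.array(P)
    return np.c_[p[0]+c*P[:,0]-s*P[:,1],p[1]+s*P[:,0]+c*P[:,1],P[:,2]]
def proj(n,X):
    i=camera_info(n);K=np.array([[i["fx"],0,i["cx"]],[0,i["fy"],i["cy"]],[0,0,1]])
    return cv2.projectPoints(np.asarray(X,float),i["rvec"],i["tvec"],K,i["distortion"])[0][:,0]
def res(p,which=("scene","side")): return np.concatenate([(proj(n,R(p,P))-(np.array(u)/4+o)).ravel() for n,u,P,o in obs if n in which])
if __name__=="__main__":
    for w in(("scene","side"),("scene",),("side",)):
        r=least_squares(res,[.65,0,0],args=(w,));print(w,r.x.round(4),r.fun.round(1))
    p=least_squares(res,[.65,0,0]).x
    pads=[(-.0325+x,y,.098) for x in(-.0325,.0325) for y in(-.075,0,.075)]
    print(R(p,pads).round(4))
    print(((proj("scene",R(p,pads))-(225,195))*4).round(),((proj("side",R(p,pads))-(265,180))*4).round())
    q=read_state()["tcp_rot"];print(q)
E
python3 fit.py
```

```text
('scene', 'side') [ 0.5711  0.0177 -0.2203] [-0.5 -0.5  0.3 -0.3 -1.2 -0.8 -0.5  0.1 -0.3 -0.9  0.  -0.6 -1.1 -0.7]
('scene',) [ 0.5711  0.0191 -0.2205] [-0.1 -0.3  0.9 -0.  -0.8 -0.6 -0.   0.4]
('side',) [ 0.5709  0.0152 -0.2243] [-0.2 -0.3  0.7  0.3 -0.6 -0.4]
[[ 0.4913 -0.0413  0.098 ]
 [ 0.5077  0.0319  0.098 ]
 [ 0.524   0.1051  0.098 ]
 [ 0.5547 -0.0555  0.098 ]
 [ 0.5711  0.0177  0.098 ]
 [ 0.5875  0.0909  0.098 ]]
[[382. 116.]
 [461. 174.]
 [545. 235.]
 [298. 156.]
 [376. 217.]
 [459. 281.]] [[260. 261.]
 [219. 185.]
 [182. 118.]
 [381. 241.]
 [333. 168.]
 [290. 103.]]
[-1.31434592e-04  2.28838546e-01  9.73464105e-01 -7.33473839e-04]
```

Emit:
{"fn": "move_arm", "kwargs": {"targets": [{"dx": 20, "dy": -45, "dz": 0, "wz": 0.03, "claw": 1}, {"dx": 41, "dy": -91, "dz": 0, "wz": 0.06, "claw": 1}, {"dx": 61, "dy": -136, "dz": 0, "wz": 0.09, "claw": 1}, {"dx": 81, "dy": -181, "dz": 0, "wz": 0.12, "claw": 1}, {"dx": 101, "dy": -227, "dz": 0, "wz": 0.15, "claw": 1}, {"dx": 122, "dy": -272, "dz": 0, "wz": 0.18, "claw": 1}, {"dx": 142, "dy": -318, "dz": 0, "wz": 0.21, "claw": 1}, {"dx": 162, "dy": -363, "dz": 0, "wz": 0.243, "claw": 1}, {"dx": 183, "dy": -408, "dz": -20, "wz": 0.243, "claw": 1}, {"dx": 203, "dy": -454, "dz": -50, "wz": 0.243, "claw": 1}, {"dx": 223, "dy": -499, "dz": -90, "wz": 0.243, "claw": 1}, {"dx": 223, "dy": -499, "dz": -90, "wz": 0.243, "claw": 1}]}}

```text
invalid input
```

Emit:
{"fn": "move_arm", "kwargs": {"targets": [{"dx": 20, "dy": -45, "dz": 0, "wx": 0, "wy": 0, "wz": 0.03, "claw": 1}, {"dx": 41, "dy": -91, "dz": 0, "wx": 0, "wy": 0, "wz": 0.06, "claw": 1}, {"dx": 61, "dy": -136, "dz": 0, "wx": 0, "wy": 0, "wz": 0.09, "claw": 1}, {"dx": 81, "dy": -181, "dz": 0, "wx": 0, "wy": 0, "wz": 0.12, "claw": 1}, {"dx": 101, "dy": -227, "dz": 0, "wx": 0, "wy": 0, "wz": 0.15, "claw": 1}, {"dx": 122, "dy": -272, "dz": 0, "wx": 0, "wy": 0, "wz": 0.18, "claw": 1}, {"dx": 142, "dy": -318, "dz": 0, "wx": 0, "wy": 0, "wz": 0.21, "claw": 1}, {"dx": 162, "dy": -363, "dz": 0, "wx": 0, "wy": 0, "wz": 0.243, "claw": 1}, {"dx": 183, "dy": -408, "dz": -20, "wx": 0, "wy": 0, "wz": 0.243, "claw": 1}, {"dx": 203, "dy": -454, "dz": -50, "wx": 0, "wy": 0, "wz": 0.243, "claw": 1}, {"dx": 223, "dy": -499, "dz": -90, "wx": 0, "wy": 0, "wz": 0.243, "claw": 1}, {"dx": 223, "dy": -499, "dz": -90, "wx": 0, "wy": 0, "wz": 0.243, "claw": 1}]}}

```text
clock: 1.6
tcp_pos: [0.5238, 0.1008, 0.3112]
tcp_rot: [-0.002, 0.112, 0.994, -0.003]
contact_force: [-1.2, 0.3, -0.3]
opening: -0.003
```

Emit:
{"fn": "move_arm", "kwargs": {"targets": [{"dx": 0, "dy": 4, "dz": -15, "wx": 0, "wy": 0, "wz": 0, "claw": 1}, {"dx": 0, "dy": 4, "dz": -28, "wx": 0, "wy": 0, "wz": 0, "claw": 1}, {"dx": 0, "dy": 4, "dz": -34, "wx": 0, "wy": 0, "wz": 0, "claw": 1}, {"dx": 0, "dy": 4, "dz": -34, "wx": 0, "wy": 0, "wz": 0, "claw": 1}, {"dx": 0, "dy": 4, "dz": -34, "wx": 0, "wy": 0, "wz": 0, "claw": 1}]}}

```text
clock: 2.22
tcp_pos: [0.5239, 0.1051, 0.2776]
tcp_rot: [-0.002, 0.112, 0.994, -0.003]
contact_force: [0.1, -0.0, -0.1]
opening: 0.004
```

Run:
```python
from bench import *
import cv2
s=read_state();print(s["tcp_pos"],s["tcp_rot"],s["contact_force"])
a=cv2.resize(snapshot("side")[150:320,250:450],None,fx=3,fy=3,interpolation=cv2.INTER_CUBIC)
cv2.imwrite("pics/c.png",a)
```

```text
[0.52387545 0.10514764 0.27759414] [-0.00186419  0.11217158  0.99368393 -0.0025114 ] [ 0.08597843 -0.04828584 -0.0966361 ]
```

View pics/c.png

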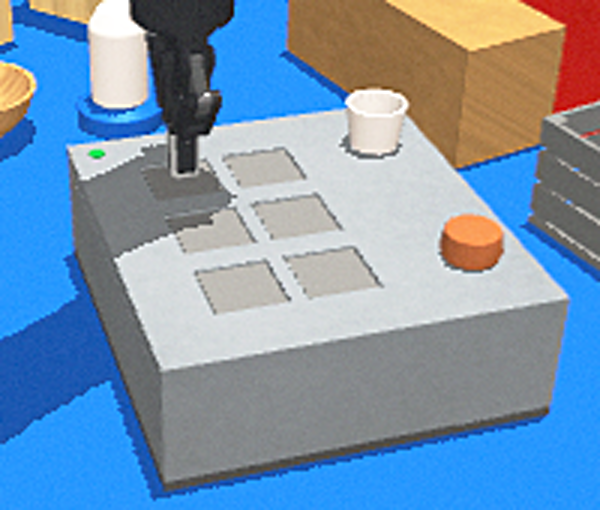

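The fingertip (185,177) sits just above the centre of the front +y pad. The feeder and stone are undisturbed. I'll feel down in small steps.

Emit:
{"fn": "move_arm", "kwargs": {"targets": [{"dx": 0, "dy": 0, "dz": -2, "wx": 0, "wy": 0, "wz": 0, "claw": 1}, {"dx": 0, "dy": 0, "dz": -4, "wx": 0, "wy": 0, "wz": 0, "claw": 1}, {"dx": 0, "dy": 0, "dz": -6, "wx": 0, "wy": 0, "wz": 0, "claw": 1}, {"dx": 0, "dy": 0, "dz": -6, "wx": 0, "wy": 0, "wz": 0, "claw": 1}]}}

```text
clock: 2.78
tcp_pos: [0.5239, 0.105, 0.2716]
tcp_rot: [-0.002, 0.112, 0.994, -0.002]
contact_force: [0.1, 0.4, -0.1]
opening: 0.002
```

Emit:
{"fn": "move_arm", "kwargs": {"targets": [{"dx": 0, "dy": 0, "dz": -1, "wx": 0, "wy": 0, "wz": 0, "claw": 1}, {"dx": 0, "dy": 0, "dz": -1, "wx": 0, "wy": 0, "wz": 0, "claw": 1}]}}

```text
clock: 3.02
tcp_pos: [0.5239, 0.105, 0.2715]
tcp_rot: [-0.002, 0.112, 0.994, -0.002]
contact_force: [-3.6, -0.1, 12.9]
opening: 0.001
```

Emit:
{"fn": "move_arm", "kwargs": {"targets": [{"dx": 0, "dy": 0, "dz": -1, "wx": 0, "wy": 0, "wz": 0, "claw": 1}, {"dx": 0, "dy": 0, "dz": -1, "wx": 0, "wy": 0, "wz": 0, "claw": 1}]}}

```text
clock: 3.28
tcp_pos: [0.5237, 0.1049, 0.2715]
tcp_rot: [-0.001, 0.112, 0.994, -0.002]
contact_force: [-4.8, -0.2, 15.1]
opening: -0.002
```

Rigid: contact at 0.2715, with 13–15 N and no travel. Next is the rear +y pad.

Emit:
{"fn": "move_arm", "kwargs": {"targets": [{"dx": 0, "dy": 0, "dz": 12, "wx": 0, "wy": 0, "wz": 0, "claw": 1}, {"dx": 32, "dy": -7, "dz": 12, "wx": 0, "wy": 0, "wz": 0, "claw": 1}, {"dx": 64, "dy": -14, "dz": 12, "wx": 0, "wy": 0, "wz": 0, "claw": 1}, {"dx": 64, "dy": -14, "dz": 12, "wx": 0, "wy": 0, "wz": 0, "claw": 1}, {"dx": 64, "dy": -14, "dz": 5, "wx": 0, "wy": 0, "wz": 0, "claw": 1}, {"dx": 64, "dy": -14, "dz": 3, "wx": 0, "wy": 0, "wz": 0, "claw": 1}, {"dx": 64, "dy": -14, "dz": 1, "wx": 0, "wy": 0, "wz": 0, "claw": 1}, {"dx": 64, "dy": -14, "dz": -0.5, "wx": 0, "wy": 0, "wz": 0, "claw": 1}, {"dx": 64, "dy": -14, "dz": -1.5, "wx": 0, "wy": 0, "wz": 0, "claw": 1}, {"dx": 64, "dy": -14, "dz": -1.5, "wx": 0, "wy": 0, "wz": 0, "claw": 1}]}}

```text
clock: 4.53
tcp_pos: [0.5873, 0.0911, 0.2715]
tcp_rot: [-0.001, 0.112, 0.994, -0.002]
contact_force: [-6.4, -0.2, 16.7]
opening: -0.004
```

Rigid as well (16.7 N at 0.2715). Next is the rear middle pad at (0.571, 0.018).

Emit:
{"fn": "move_arm", "kwargs": {"targets": [{"dx": 0, "dy": 0, "dz": 12, "wx": 0, "wy": 0, "wz": 0, "claw": 1}, {"dx": -8, "dy": -36, "dz": 12, "wx": 0, "wy": 0, "wz": 0, "claw": 1}, {"dx": -16, "dy": -73, "dz": 12, "wx": 0, "wy": 0, "wz": 0, "claw": 1}, {"dx": -16, "dy": -73, "dz": 12, "wx": 0, "wy": 0, "wz": 0, "claw": 1}, {"dx": -16, "dy": -73, "dz": 5, "wx": 0, "wy": 0, "wz": 0, "claw": 1}, {"dx": -16, "dy": -73, "dz": 3, "wx": 0, "wy": 0, "wz": 0, "claw": 1}, {"dx": -16, "dy": -73, "dz": 1, "wx": 0, "wy": 0, "wz": 0, "claw": 1}, {"dx": -16, "dy": -73, "dz": -0.5, "wx": 0, "wy": 0, "wz": 0, "claw": 1}, {"dx": -16, "dy": -73, "dz": -1.5, "wx": 0, "wy": 0, "wz": 0, "claw": 1}, {"dx": -16, "dy": -73, "dz": -1.5, "wx": 0, "wy": 0, "wz": 0, "claw": 1}]}}

```text
clock: 5.78
tcp_pos: [0.5712, 0.0188, 0.2715]
tcp_rot: [-0.001, 0.112, 0.994, -0.002]
contact_force: [-5.8, 1.0, 19.5]
opening: -0.001
```

Rigid. Next is the front middle pad at (0.508, 0.032).

Emit:
{"fn": "move_arm", "kwargs": {"targets": [{"dx": 0, "dy": 0, "dz": 12, "wx": 0, "wy": 0, "wz": 0, "claw": 1}, {"dx": -32, "dy": 7, "dz": 12, "wx": 0, "wy": 0, "wz": 0, "claw": 1}, {"dx": -63, "dy": 13, "dz": 12, "wx": 0, "wy": 0, "wz": 0, "claw": 1}, {"dx": -63, "dy": 13, "dz": 12, "wx": 0, "wy": 0, "wz": 0, "claw": 1}, {"dx": -63, "dy": 13, "dz": 5, "wx": 0, "wy": 0, "wz": 0, "claw": 1}, {"dx": -63, "dy": 13, "dz": 3, "wx": 0, "wy": 0, "wz": 0, "claw": 1}, {"dx": -63, "dy": 13, "dz": 1, "wx": 0, "wy": 0, "wz": 0, "claw": 1}, {"dx": -63, "dy": 13, "dz": -0.5, "wx": 0, "wy": 0, "wz": 0, "claw": 1}, {"dx": -63, "dy": 13, "dz": -1.5, "wx": 0, "wy": 0, "wz": 0, "claw": 1}, {"dx": -63, "dy": 13, "dz": -1.5, "wx": 0, "wy": 0, "wz": 0, "claw": 1}]}}

```text
clock: 7.02
tcp_pos: [0.5084, 0.0316, 0.2714]
tcp_rot: [-0.0, 0.112, 0.994, -0.001]
contact_force: [-5.4, -0.1, 23.5]
opening: 0.0
```

Rigid. Next is the front −y pad at (0.491, −0.041).

Emit:
{"fn": "move_arm", "kwargs": {"targets": [{"dx": 0, "dy": 0, "dz": 12, "wx": 0, "wy": 0, "wz": 0, "claw": 1}, {"dx": -8, "dy": -36, "dz": 12, "wx": 0, "wy": 0, "wz": 0, "claw": 1}, {"dx": -17, "dy": -73, "dz": 12, "wx": 0, "wy": 0, "wz": 0, "claw": 1}, {"dx": -17, "dy": -73, "dz": 12, "wx": 0, "wy": 0, "wz": 0, "claw": 1}, {"dx": -17, "dy": -73, "dz": 5, "wx": 0, "wy": 0, "wz": 0, "claw": 1}, {"dx": -17, "dy": -73, "dz": 3, "wx": 0, "wy": 0, "wz": 0, "claw": 1}, {"dx": -17, "dy": -73, "dz": 1, "wx": 0, "wy": 0, "wz": 0, "claw": 1}, {"dx": -17, "dy": -73, "dz": -0.5, "wx": 0, "wy": 0, "wz": 0, "claw": 1}, {"dx": -17, "dy": -73, "dz": -1.2, "wx": 0, "wy": 0, "wz": 0, "claw": 1}, {"dx": -17, "dy": -73, "dz": -1.2, "wx": 0, "wy": 0, "wz": 0, "claw": 1}]}}

```text
clock: 8.28
tcp_pos: [0.4915, -0.0412, 0.2703]
tcp_rot: [-0.0, 0.112, 0.994, -0.001]
contact_force: [0.3, 0.5, 1.0]
opening: -0.005
```

This pad gives: 1.0 N at 0.2703, below the 0.2715 contact height. I'll press on to about 5 mm.

Emit:
{"fn": "move_arm", "kwargs": {"targets": [{"dx": 0, "dy": 0, "dz": -1.5, "wx": 0, "wy": 0, "wz": 0, "claw": 1}, {"dx": 0, "dy": 0, "dz": -3, "wx": 0, "wy": 0, "wz": 0, "claw": 1}, {"dx": 0, "dy": 0, "dz": -4, "wx": 0, "wy": 0, "wz": 0, "claw": 1}, {"dx": 0, "dy": 0, "dz": -4.5, "wx": 0, "wy": 0, "wz": 0, "claw": 1}, {"dx": 0, "dy": 0, "dz": -4.5, "wx": 0, "wy": 0, "wz": 0, "claw": 1}, {"dx": 0, "dy": 0, "dz": -4.5, "wx": 0, "wy": 0, "wz": 0, "claw": 1}]}}

```text
clock: 9.02
tcp_pos: [0.4915, -0.0412, 0.2659]
tcp_rot: [-0.0, 0.112, 0.994, -0.001]
contact_force: [-0.5, 0.2, 4.1]
opening: -0.002
```

Run:
```python
from bench import *
import cv2
s=read_state();print(s["tcp_pos"],s["contact_force"])
cv2.imwrite("pics/d.png",snapshot("side"))
```

```text
[ 0.49152486 -0.04120515  0.2658561 ] [-0.46637393  0.22316095  4.0962676 ]
```

View pics/d.png

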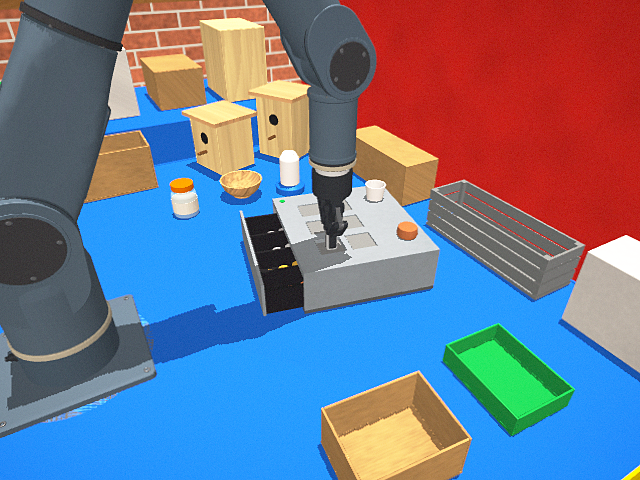

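The drawer is out, with its front edge at about (242–268, 212–312), and the goods are in place. I'll lift straight up and let it settle.

Emit:
{"fn": "move_arm", "kwargs": {"targets": [{"dx": 0, "dy": 0, "dz": 10, "wx": 0, "wy": 0, "wz": 0, "claw": 1}, {"dx": 0, "dy": 0, "dz": 35, "wx": 0, "wy": 0, "wz": 0, "claw": 1}, {"dx": 0, "dy": 0, "dz": 70, "wx": 0, "wy": 0, "wz": 0, "claw": 1}, {"dx": 0, "dy": 0, "dz": 100, "wx": 0, "wy": 0, "wz": 0, "claw": 1}, {"dx": 0, "dy": 0, "dz": 120, "wx": 0, "wy": 0, "wz": 0, "claw": 1}, {"dx": 0, "dy": 0, "dz": 120, "wx": 0, "wy": 0, "wz": 0, "claw": 1}, {"dx": 0, "dy": 0, "dz": 120, "wx": 0, "wy": 0, "wz": 0, "claw": 1}, {"dx": 0, "dy": 0, "dz": 120, "wx": 0, "wy": 0, "wz": 0, "claw": 1}]}}

```text
clock: 10.07
tcp_pos: [0.4912, -0.0413, 0.385]
tcp_rot: [-0.001, 0.112, 0.994, -0.001]
contact_force: [0.0, -0.2, -0.6]
opening: 0.002
```

Run:
```python
from bench import *
import cv2
s=read_state();print(s["tcp_pos"],s["contact_force"])
cv2.imwrite("pics/e.png",snapshot("side"))
```

```text
[ 0.49123208 -0.04125779  0.38501327] [ 0.04446258 -0.17714872 -0.60881218]
```

View pics/e.png

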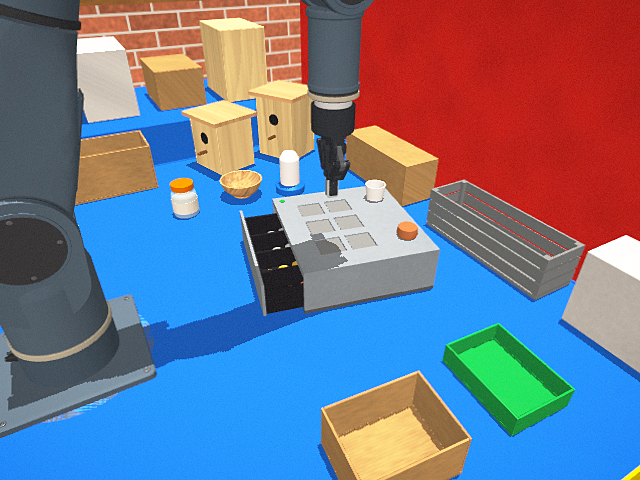

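The drawer is open and at rest at the same pixels as before. The hand is clear, and all the goods are at their starting pixels. Handing in, with a projected check of how far the drawer is out.

Run:
```python
from fit import *
p=[.5711,.0177,-.2203]
for d in(.06,.08): print(d,proj("side",R(p,[(-.14-d,-.15,.1),(-.14-d,.15,.1)])).round())
ctrl.hand_in()
```

```text
0.06 [[271. 279.]
 [247. 201.]]
0.08 [[261. 280.]
 [238. 203.]]
the job is handed in; nothing more can be done
```

The till's drawer is open, and I've handed the job in; no verdict is reported.

- **Finding the catch:** I felt the pads with closed fingertips. Four were rigid, showing about 13–24 N with no travel. The front −y pad gave at about 1 N, so the sixth pad never needed testing.
- **Opening the drawer:** I pressed that pad about 5.6 mm at about 4 N, and the drawer sprang out. I then lifted the hand 120 mm.
- **Last checks:**
  - The final picture shows the drawer in the same place as just before the lift, so it is at rest.
  - I estimated how far it is out only by eye. The front edge looks close to where I would expect it at 80 mm, though I did not measure its corners.
  - The force on the tool was about 0 N (−0.6 N, the same as the starting offset), so the robot is touching nothing.
  - By eye, all seven loose goods are where they started in the side view.
  - The catch's release was not measured directly. The hand is off the pad, and the pad springs back by itself.

One move call was rejected as invalid input because it left out `wx` and `wy`. Nothing else failed or disagreed.

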